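Set up the pantry drinks corner

ROBOT

A 7-joint arm with a two-finger parallel gripper is mounted at the origin on the work surface. World frame = base frame: x ahead of the robot, y to its left, z up, the work surface at z = 0. Lengths are in m, angles in rad, forces in N, time in s.
With the tool pointing down it reaches from about 0.35 to 0.9 m from the base axis. Payload 8.1 kg.
Tool frame: the origin (TCP) lies midway between the tips of the shut fingers; the grasp point (between the pads) lies arm.grasp_offset behind it (arm.grasp_offset is the distance from the TCP to the grasp point, in m); z points along the fingers, y is the line along which they close (so a half turn about z gives the same grasp; the last joint's range is limited). The gripper opens to 92 mm and grips with 3 to 60 N. Pads are 19 mm wide; open, the fingers measure 130 mm over their backs; the gripper's body (75 mm by 190 mm) begins 47 mm behind the grasp point.
Start: joints at [1.089, 0.434, 0.025, 1.573, -0.012, 1.134, -0.075], TCP at [0.231, -0.581, 0.227] pointing down, gripper open.
Joint ranges: [-2.62, 2.62], [-0.44, 2.09], [-1.27, 1.32], [0.08, 2.57], [-1.32, 4.46], [0.12, 2], [-2.74, 2.74]. Speed limits (rad/s): [2.22, 2.22, 3.01, 3.01, 3.14, 3.14, 3.14].

INTERFACE

Orientations are given as a rotation vector (axis times angle).
In Python, from cell import observe, imaging, arm gives the robot as it stands.
- The arm moves only by the tool apply_moves, never from a script. Its argument "commands" is a list of rows, each a list of 5 numbers: the opening in per cent of the stroke, from 0 (shut) to 100 (fully open), then the shift along the world's x, y, z in units of 0.06 m (1.0 is 0.06 m), then the turn about the world's z in units of 0.5 rad (1.0 is 0.5 rad). A call has 1 to 12 rows; each row shifts and turns the commanded pose from where the row before left it; what a row does not reach is not made up. A row lasts 1/8 s, in which the tool goes at most 62.5 mm and 10.7 degrees, less where a joint would pass 70% of its speed; a pose out of reach is approached as far as the arm can. A call with a number of a shift or a turn outside -1 to 1 is refused whole. A call with a gripper value outside its range is refused whole. The fingers move at their own pace and stop on an object; "newtons" is the grip in N (left out, the last holds). Time passes only in rows, so rows that do not move let the fingers close. It gives the time, the measured TCP pose, the force, the opening and the grip force at its end, in the units of the state.
- observe(): the state, without advancing time (a new reading comes with each control period).
- imaging.get_image(name): name is "scene" or "top"; returns (picture, depth): 400x640x3 uint8, red, green, blue; 400x640 float32, m along the optical axis (not along the pixel's ray), 0 where there is no reading.
- imaging.camera_params(name): a dict with "camera_matrix" (3x3 intrinsics, pixels), "origin" and "rotation" of the camera in the world. Camera axes: x right, y up, looking along -z (the intrinsics and any distortion apply to the point x, -y, -z); pixel columns grow to the right and rows downward; lengths in m; the calibration is good to about 2 mm. A picture is of the moment at which its call begins. camera_params takes no time and is no camera call.
- arm.sign_off(): hands the job in; it is judged then, once.
The state is a dict: "clock": time; "joints": joint angles; "dq": joint speeds; "joint_efforts": joint torques, N m; "position": TCP position; "ee_rot": TCP orientation; "force": force on the tool from outside, world axes, zero at the start; "ft_torque": the same for the moment, N m; "width": opening from 0.0 (shut) to 1.0 (fully open); "gripper_force": force on a finger pad.
Only numpy, scipy, OpenCV 4.12 (cv2) and the standard library are available. Lean on these libraries where they do the work, as an engineer would, in place of code of your own. Each camera call takes 0.05 s, during which the arm holds its last target. There are 200 camera calls.

TASK

Set up the drinks corner: swing the kickstand on the back of the recipe tablet fully out while the tablet still sits in its rest, then stand the tablet up on its kickstand, wholly on the cork mat, with its screen facing the mat's striped edge. Load every syrup bottle that is out, upright, one per cell, into the wooden crate (before or after the tablet, in any order), and do not disturb the bowl, the mug or the plant.

Things in the scene. Friction and masses are not known exactly. Their poses are not given: they have to be found in the camera images.
- tablet: Recipe tablet, blue case, 180 wide x 150 tall x 14 thick mm, 0.45 kg, loose. Origin: middle of bottom edge. z: up the screen; x: out of its back (screen faces -x); y: width. Starts in the rest, screen against the board, leaning 0.45 rad towards its screen side, so its back faces up and out. Its top 50 mm is clear on both faces: pinch the top edge across the thickness. Lifts out along its z
- kickstand (a joint): Orange strip 18 wide x 8 thick mm on the tablet's back, hinged about y at tablet x 15, z 100 mm, hanging to the bottom edge. 0 = folded, 0.70 rad = fully out at a hard stop; its free end swings to tablet +x. Friction hinge (0.04 N m), stays where left. Fully out, the tablet stands leaning back about 0.36 rad (top towards its back) on its bottom edge and the foot
- pull_tab (a point): Centre of the pull tab's outer part: a fin 18 wide (tablet y) x 14 mm high near the strip's free end, sticking out to 28 mm from the strip's mid-plane. This point is 85 mm from the hinge along the strip and 20 mm out from its mid-plane; folded, it is at tablet x 35, z 15 mm. Axes as the tablet's when folded; they turn with the kickstand
- foot (a point): End of the kickstand strip, 95 mm from the hinge, which stands on the mat; about 80 mm behind the tablet's bottom edge when standing
- corner_left (a point): Bottom corner of the tablet at its +y end (tablet y +90 mm, mid-thickness)
- corner_right (a point): Bottom corner of the tablet at its -y end (tablet y -90 mm, mid-thickness)
- rest: Dark wood charging rest, fixed: base 150 x 150 x 12 mm, a sloping board 150 wide reaching 95 mm up the tablet's screen, and two brass cleats (y -60 and +60 mm, 30 wide, lips 10 mm high) under the tablet's bottom edge. Origin: centre of underside. The tablet's origin rests at 50, 0, 35 mm here, its back to the rest's +x
- mat: Cork mat, fixed, 160 (x) x 230 (y) x 4 mm, with a black stripe 14 mm wide along its whole -x edge. Origin: centre of its underside
- crate: Wooden crate, fixed, 154 (x) x 229 (y) x 70 mm high, walls, floor and dividers 6 mm thick. Six cells 68 x 68 mm, two along x (centres at -37 and +37 mm) by three along y (centres at -74, 0 and +74 mm). Origin: centre of its underside
- bowl: Black bowl, 110 mm across, 45 high, loose; a bystander. Origin: centre of its underside
- mug: Dark mug, 76 mm across, 95 high, loose; a bystander. Origin: centre of its underside
- plant: Potted herb, pot 100 mm across, about 150 high, loose; a bystander. Origin: centre of its underside
- bottle_red: Small syrup bottle, red body, white label, black stopper, 58 mm diameter to 50 mm height, then a shoulder to 68 mm and a straight neck and stopper 27 mm diameter up to 112 mm; about 0.25 kg with a heavy base, loose, upright. May be absent. Origin: centre of its underside, z up
- bottle_green: Small syrup bottle, green glass, white label, brass stopper, 58 mm diameter to 50 mm height, then a shoulder to 68 mm and a straight neck and stopper 27 mm diameter up to 112 mm; about 0.25 kg with a heavy base, loose, upright. May be absent. Origin: centre of its underside, z up
- bottle_amber: Small syrup bottle, amber glass, white label, black stopper, 58 mm diameter to 50 mm height, then a shoulder to 68 mm and a straight neck and stopper 27 mm diameter up to 112 mm; about 0.25 kg with a heavy base, loose, upright. May be absent. Origin: centre of its underside, z up
- bottle_white: Small syrup bottle, white ceramic, blue label, brass stopper, 58 mm diameter to 50 mm height, then a shoulder to 68 mm and a straight neck and stopper 27 mm diameter up to 112 mm; about 0.25 kg with a heavy base, loose, upright. May be absent. Origin: centre of its underside, z up
- bottle_black: Small syrup bottle, black body, yellow label, brass stopper, 58 mm diameter to 50 mm height, then a shoulder to 68 mm and a straight neck and stopper 27 mm diameter up to 112 mm; about 0.25 kg with a heavy base, loose, upright. May be absent. Origin: centre of its underside, z up
- bottle_blue: Small syrup bottle, blue body, white label, black stopper, 58 mm diameter to 50 mm height, then a shoulder to 68 mm and a straight neck and stopper 27 mm diameter up to 112 mm; about 0.25 kg with a heavy base, loose, upright. May be absent. Origin: centre of its underside, z up
Not all that is in view belongs to the job. There is more than one size of the bottle_blue; the one meant has the size given above.

How it is judged:
On the way, in this order (a step that is already met when the one before it is completed fails the run):
1. the kickstand is swung fully out while the tablet sits in its rest (value of joint kickstand above 0.6 rad and distance between tablet and rest below 0.09 m), for 0.2 s.
2. the tablet stands on its kickstand on the mat, let go (x of corner_left in the frame of mat between -0.082 and 0.082 m and y of corner_left in the frame of mat between -0.117 and 0.117 m and z of each of corner_left, corner_right, foot in the frame of mat below 0.014 m and x of corner_right in the frame of mat between -0.082 and 0.082 m and y of corner_right in the frame of mat between -0.117 and 0.117 m and x of foot in the frame of mat between -0.082 and 0.082 m and y of foot in the frame of mat between -0.117 and 0.117 m and angle between tablet's own z axis and vertical between 0.25 and 0.5 rad and angle between the y axis of tablet and the y axis of mat, either way round below 0.3 rad and x of foot in the frame of mat above -0.01 m and value of joint kickstand above 0.6 rad and linear speed of tablet below 0.02 m/s and contact force between the fingers and tablet below 0.05 N), for 0.3 s.
At the end, for the whole second after the job is handed in: Tablet stands still on the mat, let go, leaning 0.25-0.50 rad, both bottom corners and foot on the mat (2 mm over allowed), kickstand over 0.6 rad, screen to the stripe within 0.3 rad; every bottle present upright (0.2 rad) and still on the floor of a crate cell (all of step 2 and x of bottle_red in the frame of crate between -0.075 and 0.075 m and y of bottle_red in the frame of crate between -0.113 and 0.113 m and z of each of bottle_red, bottle_green, bottle_amber, bottle_white, bottle_black, bottle_blue in the frame of crate below 0.016 m and angle between each of bottle_red, bottle_green, bottle_amber, bottle_white, bottle_black, bottle_blue's own z axis and vertical below 0.2 rad and linear speed of each of bottle_red, bottle_green, bottle_amber, bottle_white, bottle_black, bottle_blue below 0.03 m/s and x of bottle_green in the frame of crate between -0.075 and 0.075 m and y of bottle_green in the frame of crate between -0.113 and 0.113 m and x of bottle_amber in the frame of crate between -0.075 and 0.075 m and y of bottle_amber in the frame of crate between -0.113 and 0.113 m and x of bottle_white in the frame of crate between -0.075 and 0.075 m and y of bottle_white in the frame of crate between -0.113 and 0.113 m and x of bottle_black in the frame of crate between -0.075 and 0.075 m and y of bottle_black in the frame of crate between -0.113 and 0.113 m and x of bottle_blue in the frame of crate between -0.075 and 0.075 m and y of bottle_blue in the frame of crate between -0.113 and 0.113 m); the robot touches nothing.
It fails at once if the bowl is pushed more than 30 mm or tipped (distance of bowl from where it was at the start of the episode above 0.03 m or angle between bowl's own z axis and vertical above 0.4 rad).
It fails at once if the mug is pushed more than 30 mm or tipped (distance of mug from where it was at the start of the episode above 0.03 m or angle between mug's own z axis and vertical above 0.4 rad).
It fails at once if the plant is pushed more than 30 mm or tipped (distance of plant from where it was at the start of the episode above 0.03 m or angle between plant's own z axis and vertical above 0.4 rad).
Of bottle_red, bottle_green, bottle_amber, bottle_white, bottle_black, bottle_blue only 4 to 6 are there at a start; the rules pass over those that are not, and their reading is None.
At some moment in a run one of bottle_red, bottle_green, bottle_amber, bottle_white, bottle_black, bottle_blue may be knocked a few centimetres aside while the robot is not near it.
It also fails if it takes over 210 s, if anything falls off the work surface, if the arm or the gripper's body presses on something with over 40 N, if the wrist force passes 120 N, or if a joint passes its speed limit or range.

## Working session

There is one attempt and no reset: what is moved stays moved. The work goes in short steps, Python scripts to look and compute and a tool call to move; the robot and the scene stay as the last step left them, time stands still between calls to the robot, and variables do not carry over. Pictures are saved under pics/ and viewed, at most 14 in all, crops included, and the job is handed in when it is done.

Besides the shell and the picture viewer there is one more tool, called after "Emit:" as name(argument=value, ...) on one line, values as JSON. apply_moves: Moves the arm, as the interface text tells. Its arguments: {"type":"object","properties":{"commands":{"type":"array"},"newtons":{"type":"number"}},"required":["commands"]}

```bash
mkdir -p pics; ls; cat > h.py <<'E'
import numpy as np,cv2
from cell import observe,imaging,arm
def grab(n):
    im,d=imaging.get_image(n); return im,d,imaging.camera_params(n)
def pts(d,p):
    K=np.array(p["camera_matrix"]);R=np.array(p["rotation"]);o=np.array(p["origin"])
    v,u=np.indices(d.shape)
    c=np.stack([(u-K[0,2])/K[0,0]*d,-(v-K[1,2])/K[1,1]*d,-d],-1)
    return c@R.T+o
def save(n,im): cv2.imwrite('pics/'+n+'.png',im[...,::-1])
E
python3 - <<'E'
from h import *
print(observe()); print(arm.grasp_offset)
for n in("scene","top"):
    im,d,p=grab(n);save(n+"0",im);np.savez(n+"0.npz",im=im,d=d);print(p)
E
```

```text
pics
{'clock': 0.0, 'joints': array([ 1.08939794,  0.43523851,  0.02500116,  1.57409453, -0.0116042 ,
        1.13398126, -0.07512322]), 'dq': array([ 0.00107856,  0.00194892,  0.00028368, -0.00134688, -0.00093918,
       -0.00049633,  0.00048294]), 'joint_efforts': array([-1.74789857e-04, -6.67858815e+01,  9.84864347e-01, -3.14461613e+01,
       -6.05223561e-02,  4.29577637e-02,  1.71729807e-04]), 'position': array([ 0.23087401, -0.58025088,  0.22593664]), 'ee_rot': array([-3.08396317e+00, -5.90993728e-01,  6.97499119e-04]), 'force': array([-0.32163531, -0.05032515, -0.01825486]), 'ft_torque': array([-0.01206694, -0.05075207, -0.00094697]), 'gripper_force': 0.0, 'width': 1.0023190569028477}
0.0188
{'camera_matrix': array([[498.37245001,   0.        , 322.38476195],
       [  0.        , 498.37245001, 199.63362673],
       [  0.        ,   0.        ,   1.        ]]), 'origin': array([1.14935036, 0.58589917, 1.03652893]), 'rotation': array([0.38021693, 0.87537392, 2.20377368])}
{'camera_matrix': array([[369.33633987,   0.        , 319.97880021],
       [  0.        , 369.33633987, 194.78513352],
       [  0.        ,   0.        ,   1.        ]]), 'origin': array([ 0.34657005, -0.01472001,  1.0388071 ]), 'rotation': array([ 0.13698625, -0.1036174 , -1.59281176])}
```

```bash
sed -i 's/R=np.array(p\["rotation"\])/R=cv2.Rodrigues(np.array(p["rotation"]))[0]/' h.py
```

```text
(no output)
```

View pics/scene0.png

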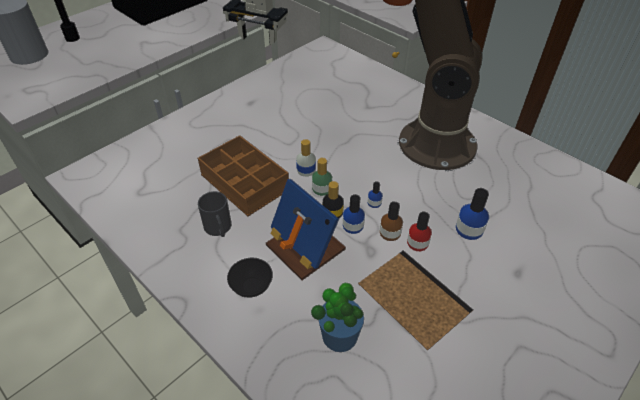

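View pics/top0.png

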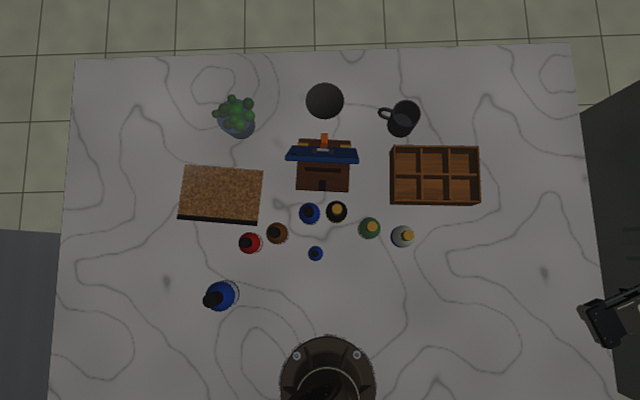

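The scene view shows the tablet and rest at (305,228), the crate at (243,175), the mug at (214,213), the bowl at (250,277), the plant at (340,317) and the mat at (415,298). The mat's stripe is on the robot side. The top view puts the tablet at (322,155), the mat at (220,195) and the crate at (435,175).

There are three blue bottles: small at (315,253), middle at (310,212) and large at (220,297), all in top-view pixels. I'll measure their sizes next.

```bash
cat >> h.py <<'E'
HSV={'red':((0,140,60),(6,255,255)),'green':((55,50,25),(88,255,255)),'amber':((7,120,30),(16,255,140)),'blue':((105,120,50),(125,255,255))}
E
python3 - <<'E'
from h import *
for n in("top","scene"):
    z=np.load(n+"0.npz");im,d=z['im'],z['d'];p=imaging.camera_params(n);P=pts(d,p)
    ok=(d>0)&(P[...,2]>.012)&(P[...,0]>.2)&(P[...,0]<1.1)&(abs(P[...,1])<.8)&(P[...,2]<.4)
    k,l,s,c=cv2.connectedComponentsWithStats(ok.astype(np.uint8))
    print(n, 'table z', np.median(P[(P[...,0]>.2)&(P[...,0]<.9)&(abs(P[...,1])<.5)][:,2]))
    for i in range(1,k):
        if s[i,4]<60: continue
        q=P[l==i]; col=np.median(im[l==i],0)
        t=q[q[:,2]>np.percentile(q[:,2],99)-.006]
        lo,hi=np.percentile(q,[1,99],0)
        print(c[i].round(),s[i,4],lo.round(3),hi.round(3),'top',t.mean(0).round(3),col)
E
```

```text
top table z 0.002118858928111589
[324.  99.] 820 [ 0.719 -0.065  0.012] [0.821 0.038 0.049] top [ 0.775 -0.012  0.046] [34. 33. 32.]
[235. 116.] 1314 [0.666 0.176 0.016] [0.764 0.276 0.149] top [0.709 0.229 0.146] [48. 61. 46.]
[401. 117.] 834 [ 0.669 -0.264  0.013] [ 0.742 -0.164  0.099] top [ 0.705 -0.229  0.096] [22. 21. 21.]
[322. 162.] 2685 [ 0.518 -0.089  0.012] [0.665 0.08  0.174] top [ 0.569 -0.003  0.171] [38. 27. 21.]
[437. 173.] 2902 [ 0.466 -0.419  0.013] [ 0.624 -0.189  0.074] top [ 0.543 -0.309  0.071] [36. 25. 17.]
[335. 211.] 382 [ 0.426 -0.064  0.025] [ 0.48  -0.008  0.116] top [ 0.454 -0.037  0.114] [18. 18. 16.]
[309. 213.] 378 [0.422 0.008 0.025] [0.477 0.063 0.116] top [0.451 0.036 0.113] [18.  25.  53.5]
[368. 228.] 395 [ 0.38  -0.15   0.024] [ 0.435 -0.094  0.116] top [ 0.408 -0.123  0.113] [37. 56. 35.]
[277. 233.] 398 [0.372 0.096 0.018] [0.428 0.151 0.116] top [0.4   0.125 0.114] [47. 29. 18.]
[402. 236.] 425 [ 0.356 -0.238  0.02 ] [ 0.411 -0.184  0.116] top [ 0.383 -0.213  0.113] [69. 69. 56.]
[249. 243.] 426 [0.348 0.17  0.017] [0.403 0.223 0.116] top [0.3
[... 439 characters left out ...]
546  0.37 ] [56. 55. 51.]
[279. 201.] 11130 [ 0.384 -0.418  0.012] [0.742 0.083 0.172] top [0.572 0.003 0.17 ] [66. 52. 46.]
[375. 195.] 257 [0.332 0.008 0.013] [0.366 0.043 0.082] top [0.345 0.023 0.079] [34. 55. 98.]
[474. 215.] 1115 [0.223 0.237 0.013] [0.279 0.308 0.149] top [0.242 0.271 0.146] [33. 53. 97.]
[392. 222.] 611 [0.381 0.1   0.015] [0.43  0.153 0.115] top [0.401 0.125 0.113] [81. 57. 36.]
[420. 232.] 640 [0.36  0.174 0.013] [0.406 0.227 0.115] top [0.377 0.199 0.113] [103.  33.  33.]
[249. 275.] 1062 [ 0.719 -0.065  0.012] [0.822 0.039 0.049] top [ 0.769 -0.014  0.046] [34. 33. 34.]
[339. 317.] 2377 [0.671 0.182 0.016] [0.767 0.28  0.148] top [0.712 0.23  0.146] [41. 75. 42.]
```

Heights of the blue bottles: 80 mm for (315,253), 147 mm for (220,297), and 113 mm with a 56 mm diameter for (310,212). The middle one at (310,212) is therefore the bottle meant. I'll confirm it in a crop and measure the tablet, fin, mat and crate.

```bash
python3 - <<'E'
from h import *
z=np.load("scene0.npz");im,d=z['im'],z['d'];P=pts(d,imaging.camera_params("scene"))
save('crop1',cv2.resize(np.clip(im[140:290,230:450]*1.6,0,255).astype(np.uint8),None,fx=3.4,fy=3.4,interpolation=cv2.INTER_CUBIC))
h=cv2.cvtColor(im,cv2.COLOR_RGB2HSV)
roi=np.zeros(d.shape,bool);roi[175:285,255:350]=1
blue=roi&cv2.inRange(h,(105,110,40),(125,255,255)).astype(bool)&(P[...,0]>.5)&(P[...,2]>.03)
q=P[cv2.erode(blue.astype(np.uint8),np.ones((3,3)))>0];c=q.mean(0);n=np.linalg.svd(q-c,full_matrices=False)[2][2];n*=np.sign(n[2])
r=abs((q-c)@n)<.004
q=q[r];c=q.mean(0);n=np.linalg.svd(q-c,full_matrices=False)[2][2];n*=np.sign(n[2])
print('tablet back',len(q),c.round(4),'n',n.round(3),'tilt',np.arcsin(n[2]),'yaw',np.arctan2(n[1],n[0]))
print('y range',np.percentile(q@np.array([-n[1],n[0],0])/np.hypot(n[0],n[1]),[.5,99.5]))
for nm in('scene','top'):
    z=np.load(nm+"0.npz");im,d=z['im'],z['d'];P=pts(d,imaging.camera_params(nm));h=cv2.cvtColor(im,cv2.COLOR_RGB2HSV)
    o=cv2.inRange(h,(4,190,110),(14,255,255)).astype(bool)&(P[...,0]>.5)&(abs(P[...,1])<.15)
    q=P[o];print(nm,'orange',len(q),np.percentile(q,[2,50,98],0).round(3).tolist())
    f=q[q[:,0]>q[:,0].max()-.015];print('fin',f.mean(0).round(4),np.ptp(f,axis=0).round(3))
    S=(P[...,0]>.35)&(P[...,0]<.75)&(P[...,1]>.1)&(P[...,1]<.48)&(d>0)
    m=S&cv2.inRange(h,(5,80,20),(25,255,255)).astype(bool)&(abs(P[...,2])<.015)&(P[...,0]>.43)
    q=P[m].astype(np.float32);print('cork',cv2.minAreaRect(q[:,:2]),np.median(q[:,2]))
    m=S&(abs(P[...,2]-.004)<.01)&(P[...,0]>.42)&(h[...,2]<30)
    q=P[m].astype(np.float32);print('stripe',cv2.minAreaRect(q[:,:2]))
    m=(P[...,2]>.064)&(P[...,2]<.08)&(P[...,0]>.45)&(P[...,0]<.64)&(P[...,1]<-.18)&(P[...,1]>-.45)
    q=P[m].astype(np.float32);print('crate',cv2.minAreaRect(q[:,:2]),np.median(q[:,2]))
E
```

```text
tablet back 211 [0.6035 0.0073 0.1131] n [ 0.951 -0.163  0.262] tilt 0.2653477542287659 yaw -0.17009676865718182
y range [0.01162476 0.18852108]
scene orange 207 [[0.608, -0.016, 0.064], [0.63, -0.006, 0.084], [0.667, 0.002, 0.131]]
fin [ 0.6628 -0.0088  0.072 ] [0.015 0.016 0.013]Traceback (most recent call last):
  File "<stdin>", line 19, in <module>
cv2.error: OpenCV(4.12.0) /io/opencv/modules/imgproc/src/convhull.cpp:143: error: (-215:Assertion failed) total >= 0 && (depth == CV_32F || depth == CV_32S) in function 'convexHull'
```

View pics/crop1.png

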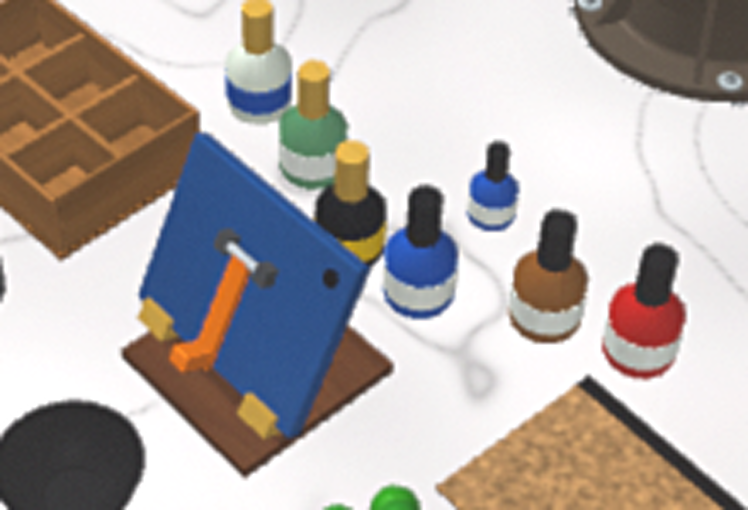

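The crop shows the middle blue bottle, crop (420,250), is the same size as its neighbours, while the one at crop (493,190) is smaller. The fin is at crop (190,357), and the whole tablet back is visible. The tablet plane and mat masks need a fix.

```bash
python3 - <<'E'
from h import *
for nm in('scene','top'):
    z=np.load(nm+"0.npz");im,d=z['im'],z['d'];P=pts(d,imaging.camera_params(nm));h=cv2.cvtColor(im,cv2.COLOR_RGB2HSV)
    if nm=='scene':
        print(h[200,300],h[230,320],im[200,300],h[300,415])
        b=(im[...,2]>im[...,0]*1.5+10)&(P[...,0]>.53)&(P[...,0]<.68)&(abs(P[...,1])<.12)&(P[...,2]>.03)
        b=cv2.erode(b.astype(np.uint8),np.ones((5,5)))>0
        q=P[b]
        for _ in range(4):
            c=q.mean(0);n=np.linalg.svd(q-c,full_matrices=False)[2][2];n*=np.sign(n[2]); q=q[abs((q-c)@n)<.006]
        print('tablet',len(q),c.round(4),n.round(3),'tilt',np.arcsin(n[2]),'yaw',np.arctan2(n[1],n[0]))
    if nm=='top':
        e=(P[...,2]>.15)&(P[...,2]<.18)&(P[...,0]>.53)&(P[...,0]<.64)&(abs(P[...,1])<.12)
        r=cv2.minAreaRect(P[e][:,:2].astype(np.float32));print('top edge',r)
        l=cv2.fitLine(P[e][:,:2].astype(np.float32),cv2.DIST_HUBER,0,.01,.01).ravel();print(l)
        print('base dark', )
    o=(im[...,0]>im[...,2]*4)&(im[...,0]>im[...,1]*1.7)&(im[...,0]>60)&(P[...,0]>.55)&(P[...,0]<.7)&(abs(P[...,1])<.15)
    q=P[o];print(nm,'orange',len(q)); 
    if len(q):
        f=q[q[:,0]>q[:,0].max()-.015];print('fin',f.mean(0).round(4),f.min(0).round(3),f.max(0).round(3))
    S=(P[...,0]>.35)&(P[...,0]<.75)&(P[...,1]>.1)&(P[...,1]<.5)&(abs(P[...,2])<.015)
    m=S&(h[...,1]>90)&(P[...,0]>.42)
    m=cv2.morphologyEx(m.astype(np.uint8),cv2.MORPH_OPEN,np.ones((3,3)))>0
    q=P[m].astype(np.float32);print('cork',len(q),cv2.minAreaRect(q[:,:2]) if len(q) else 0,np.median(q[:,2]))
    m=S&(P[...,0]>.41)&(im.max(-1)<35)
    q=P[m].astype(np.float32);print('stripe',len(q),cv2.minAreaRect(q[:,:2]) if len(q) else 0)
    m=(P[...,2]>.064)&(P[...,2]<.08)&(P[...,0]>.45)&(P[...,0]<.64)&(P[...,1]<-.18)&(P[...,1]>-.45)
    q=P[m].astype(np.float32);print('crate',cv2.minAreaRect(q[:,:2]),np.median(q[:,2]))
E
```

```text
[109 163  86] [108 168  85] [31 52 86] [ 16 123 110]
tablet 1682 [0.6025 0.0032 0.1148] [ 0.894 -0.07   0.442] tilt 0.4573061086591583 yaw -0.07853990990409308
scene orange 226
fin [ 0.6626 -0.0082  0.0717] [ 0.655 -0.017  0.064] [0.669 0.001 0.077]Traceback (most recent call last):
  File "<stdin>", line 24, in <module>
cv2.error: OpenCV(4.12.0) /io/opencv/modules/imgproc/src/convhull.cpp:143: error: (-215:Assertion failed) total >= 0 && (depth == CV_32F || depth == CV_32S) in function 'convexHull'
```

```bash
python3 - <<'E'
from h import *
mr=lambda q:cv2.minAreaRect(np.ascontiguousarray(q[:,:2],np.float32).reshape(-1,1,2)) if len(q) else 0
for nm in('scene','top'):
    z=np.load(nm+"0.npz");im,d=z['im'],z['d'];P=pts(d,imaging.camera_params(nm));h=cv2.cvtColor(im,cv2.COLOR_RGB2HSV)
    if nm=='top':
        e=(P[...,2]>.15)&(P[...,2]<.18)&(P[...,0]>.53)&(P[...,0]<.64)&(abs(P[...,1])<.12)
        print('top edge',mr(P[e]))
    o=(im[...,0]>im[...,2]*3)&(im[...,0]>im[...,1]*1.7)&(im[...,0]>60)&(P[...,0]>.55)&(P[...,0]<.7)&(abs(P[...,1])<.15)
    q=P[o];print(nm,'orange',len(q)); 
    if len(q):
        f=q[q[:,0]>q[:,0].max()-.015];print('fin',f.mean(0).round(4),f.min(0).round(3),f.max(0).round(3))
    S=(P[...,0]>.35)&(P[...,0]<.75)&(P[...,1]>.1)&(P[...,1]<.5)&(abs(P[...,2])<.015)
    m=S&(h[...,1]>90)&(P[...,0]>.42)
    m=cv2.morphologyEx(m.astype(np.uint8),cv2.MORPH_OPEN,np.ones((3,3)))>0
    q=P[m];print('cork',len(q),mr(q),np.median(q[:,2]))
    q=P[S&(P[...,0]>.41)&(im.max(-1)<35)];print('stripe',len(q),mr(q))
    m=(P[...,2]>.064)&(P[...,2]<.08)&(P[...,0]>.45)&(P[...,0]<.64)&(P[...,1]<-.18)&(P[...,1]>-.45)
    q=P[m];print('crate',mr(q),np.median(q[:,2]))
E
```

```text
scene orange 253
fin [ 0.6622 -0.0075  0.0704] [ 0.655 -0.018  0.061] [0.669 0.001 0.077]
cork 4924 ((0.5224644541740417, 0.29068905115127563), (0.22945700585842133, 0.15091101825237274), 83.72392272949219) 0.00490538571022292
stripe 253 ((0.44313567876815796, 0.2996363043785095), (0.22443632781505585, 0.01278520468622446), 83.34900665283203)
crate ((0.5478634834289551, -0.3054830729961395), (0.23612353205680847, 0.15714380145072937), 87.223388671875) 0.06902292951819022
top edge ((0.5731489062309265, -0.0025237351655960083), (0.1797821819782257, 0.02414119616150856), 85.45929718017578)
top orange 89
fin [ 0.6552 -0.0113  0.0646] [ 0.648 -0.019  0.012] [ 0.663 -0.002  0.078]
cork 3980 ((0.5212739706039429, 0.2901923954486847), (0.22813576459884644, 0.14713388681411743), 83.5010986328125) 0.005331715991542141
stripe 344 ((0.44307002425193787, 0.29903003573417664), (0.22634774446487427, 0.012864186428487301), 83.68596649169922)
crate ((0.5467594861984253, -0.3060217797756195), (0.23064321279525757, 0.15487119555473328), 87.55233764648438) 0.07049081521283235
```

Measured poses:

| Thing | Position (x, y) | Yaw (rad) |
|---|---|---|
| Tablet origin | (0.633, -0.0075) | -0.08 |
| Fin | (0.658, -0.009, 0.0635) | |
| Mat | (0.515, 0.291) | -0.11 |
| Crate | (0.547, -0.306) | -0.045 |

Heights and sizes agree with the ones given. I'm moving above the fin with the closing line along the tablet's y.

Emit:
apply_moves(commands=[[45,0.59,0.79,0.1,-0.076],[45,0.59,0.79,0.1,-0.076],[45,0.59,0.79,0.1,-0.076],[45,0.59,0.79,0.1,-0.076],[45,0.59,0.79,0.1,-0.076],[45,0.59,0.79,0.1,-0.076],[45,0.59,0.79,0.1,-0.076],[45,0.59,0.79,0.1,-0.076],[45,0.59,0.79,0.1,-0.076],[45,0.59,0.79,0.1,-0.076],[45,0.59,0.79,0.1,-0.076],[45,0.59,0.79,0.1,-0.076]], newtons=6)

```text
clock: 1.6
position: [0.6567, -0.0105, 0.2985]
ee_rot: [3.139, -0.124, -0.001]
force: [0.8, -1.1, -0.4]
width: 0.45
gripper_force: 0.0
```

Emit:
apply_moves(commands=[[45,0.05,0.02,-0.8,0],[45,0,0,-0.8,0],[45,0,0,-0.8,0],[45,0,0,-0.7,0],[45,0,0,-0.5,0],[45,0,0,-0.45,0],[45,0,0,0,0]])

```text
clock: 2.48
position: [0.6569, -0.0109, 0.0533]
ee_rot: [3.139, -0.121, -0.008]
force: [-0.1, 0.4, 0.3]
width: 0.449
gripper_force: 0.0
```

```bash
python3 - <<'E'
from h import *
im,d,p=grab("scene")
save('crop2',cv2.resize(np.clip(im[120:290,220:420]*1.6,0,255).astype(np.uint8),None,fx=3,fy=3,interpolation=cv2.INTER_CUBIC))
E
```

```text
(no output)
```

View pics/crop2.png

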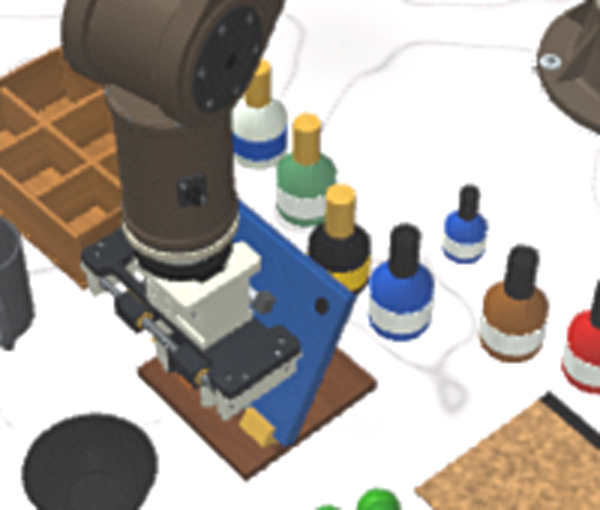

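The picture shows the fingers straddling the fin in front of the tablet's back, near crop (230,390), with nothing touched. I'm closing gently.

Emit:
apply_moves(commands=[[0,0.05,0.02,0,0],[0,0,0,0,0],[0,0,0,0,0],[0,0,0,0,0]], newtons=8)

```text
clock: 3.02
position: [0.6621, -0.0094, 0.0563]
ee_rot: [-3.139, 0.121, -0.001]
force: [-0.7, 0.0, 3.0]
width: 0.195
gripper_force: 8.0
```

Emit:
apply_moves(commands=[[0,0.093,-0.007,0.085,0],[0,0.09,-0.007,0.092,0],[0,0.08,-0.006,0.1,0],[0,0.07,-0.006,0.107,0],[0,0.06,-0.005,0.112,0],[0,0.052,-0.004,0.116,0],[0,0.04,-0.003,0.12,0],[0,0.03,-0.002,0.125,0],[0,0,0,0,0],[0,0,0,0,0]])

```text
clock: 4.28
position: [0.6931, -0.0119, 0.1074]
ee_rot: [-3.139, 0.121, -0.001]
force: [-1.5, 2.1, 0.8]
width: 0.197
gripper_force: 8.0
```

Emit:
apply_moves(commands=[[0,0.01,0,0.05,0],[0,0,0,0,0],[0,0,0,0,0]])

```text
clock: 4.65
position: [0.6927, -0.0119, 0.1094]
ee_rot: [3.139, -0.121, -0.003]
force: [-2.7, 2.1, -6.5]
width: 0.195
gripper_force: 8.0
```

Emit:
apply_moves(commands=[[40,0,0,0,0],[40,0,0,0,0],[40,0.2,0,0.1,0],[40,0.4,0,0.8,0],[40,0,0,1,0],[40,0,0,0.6,0],[40,0,0,0,0]])

```text
clock: 5.52
position: [0.7317, -0.012, 0.2651]
ee_rot: [-3.139, 0.122, -0.013]
force: [-0.7, -0.8, 0.1]
width: 0.401
gripper_force: 0.0
```

```bash
python3 - <<'E'
from h import *
im,d,p=grab("scene");P=pts(d,p)
o=(im[...,0]>im[...,2]*3)&(im[...,0]>im[...,1]*1.7)&(im[...,0]>60)&(P[...,0]>.55)&(P[...,0]<.75)&(abs(P[...,1])<.15)
q=P[o];print(len(q),np.percentile(q,[1,50,99],0).round(3).tolist())
b=(im[...,2]>im[...,0]*1.5+10)&(P[...,0]>.53)&(P[...,0]<.68)&(abs(P[...,1])<.12)&(P[...,2]>.03)
q=P[cv2.erode(b.astype(np.uint8),np.ones((5,5)))>0]
for _ in range(4):
    c=q.mean(0);n=np.linalg.svd(q-c,full_matrices=False)[2][2];n*=np.sign(n[2]); q=q[abs((q-c)@n)<.006]
print('tablet',len(q),c.round(4),n.round(3),'tilt',np.arcsin(n[2]),'yaw',np.arctan2(n[1],n[0]))
save('crop3',cv2.resize(np.clip(im[120:290,220:420]*1.6,0,255).astype(np.uint8),None,fx=3,fy=3,interpolation=cv2.INTER_CUBIC))
E
```

```text
280 [[0.607, -0.058, 0.016], [0.654, -0.006, 0.12], [0.697, 0.003, 0.135]]
tablet 1621 [0.6047 0.0157 0.1125] [ 0.891 -0.07   0.449] tilt 0.4659593315001953 yaw -0.07848156444825147
```

View pics/crop3.png

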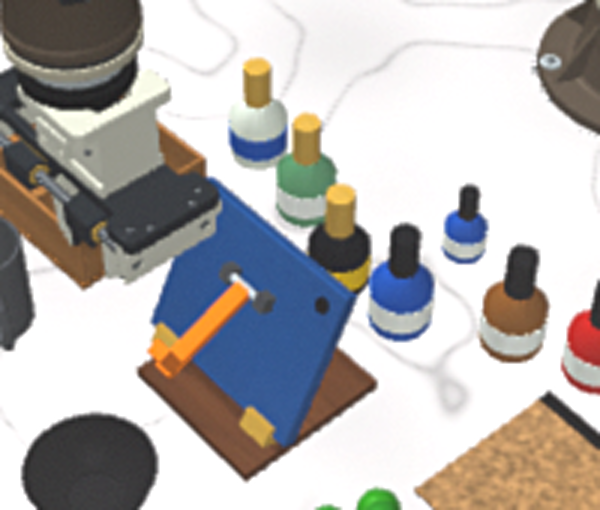

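The kickstand is out: it pressed against its stop with about 6.5 N, and the orange strip in the crop spans (250,290) to (165,360). The tablet still sits in the rest. Next I'm turning to grip the top edge.

```bash
python3 -c "
from h import *
s=observe();print(s['joints'].round(3))"
```

```text
[ 0.017  0.599 -0.134  1.209  0.078  1.334 -1.76 ]
```

Emit:
apply_moves(commands=[[60,-0.264,0.016,0,0.314],[60,-0.264,0.016,0,0.314],[60,-0.264,0.016,0,0.314],[60,-0.264,0.016,0,0.314],[60,-0.264,0.016,0,0.314],[60,-0.264,0.016,0,0.314],[60,-0.264,0.016,0,0.314],[60,-0.264,0.016,0,0.314],[60,-0.264,0.016,0,0.314],[60,-0.264,0.016,0,0.314],[60,0,0,0,0]])

```text
clock: 6.95
position: [0.5699, -0.0026, 0.2593]
ee_rot: [-2.306, -2.132, 0.002]
force: [0.2, -0.2, 0.1]
width: 0.598
gripper_force: 0.0
```

Emit:
apply_moves(commands=[[60,0.06,0,-0.6,0],[60,0,0,-0.6,0],[60,0,0,-0.4,0],[60,0,0,-0.22,0],[60,0,0,0,0],[30,0,0,0,0],[0,0,0,0,0],[0,0,0,0,0],[0,0,0,0,0]], newtons=20)

```text
clock: 8.07
position: [0.5745, -0.0023, 0.1513]
ee_rot: [2.306, 2.133, 0.0]
force: [-1.2, -0.2, 3.2]
width: 0.235
gripper_force: 18.7
```

Emit:
apply_moves(commands=[[0,-0.036,0.003,0.075,0],[0,-0.036,0.003,0.075,0],[0,-0.036,0.003,0.075,0],[0,-0.036,0.003,0.075,0],[0,0,0,0,0]])

```text
clock: 8.7
position: [0.5661, -0.0015, 0.1697]
ee_rot: [2.306, 2.133, 0.001]
force: [2.2, 0.2, -0.3]
width: 0.226
gripper_force: 19.8
```

Emit:
apply_moves(commands=[[0,0.0,0.0,0.08,0],[0,0.05,-0.004,0.1,0],[0,0.05,-0.004,0.1,0],[0,0.05,-0.004,0.1,0],[0,0.05,-0.004,0.1,0],[0,0,0,0,0]])

```text
clock: 9.45
position: [0.5784, -0.0025, 0.1984]
ee_rot: [2.306, 2.133, 0.001]
force: [1.4, -0.5, -3.6]
width: 0.191
gripper_force: 18.8
```

```bash
python3 - <<'E'
from h import *
im,d,p=grab("scene")
save('crop4',cv2.resize(np.clip(im[100:290,220:420]*1.6,0,255).astype(np.uint8),None,fx=3,fy=3,interpolation=cv2.INTER_CUBIC))
E
```

```text
(no output)
```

View pics/crop4.png

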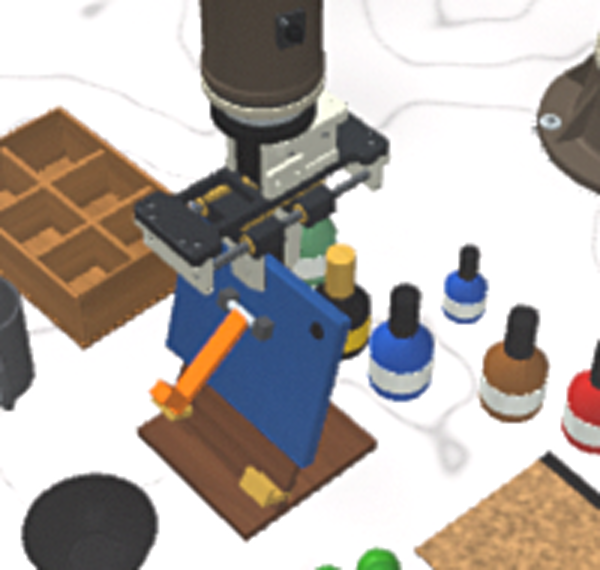

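The tablet is out of the cleats with its bottom near crop (300,465), straightening in the grip and held firmly. I'm continuing up.

Emit:
apply_moves(commands=[[0,0.06,-0.004,0.15,0],[0,0.06,-0.004,0.2,0],[0,0.06,-0.004,0.3,0],[0,0.06,0,0.4,0],[0,0,0,0.5,0],[0,0,0,0.5,0],[0,0,0,0,0]], newtons=30)

```text
clock: 10.38
position: [0.5932, -0.0027, 0.3232]
ee_rot: [2.304, 2.132, 0.005]
force: [-0.1, 0.9, -6.0]
width: 0.151
gripper_force: 29.9
```

```bash
cat > tab.py <<'E'
from h import *
def tab(lo,hi,nm="scene"):
    im,d,p=grab(nm);P=pts(d,p)
    b=(im[...,2]>im[...,0]*1.5+10)&((P>lo)&(P<hi)).all(-1)
    q=P[cv2.erode(b.astype(np.uint8),np.ones((5,5)))>0]
    for _ in range(5):
        c=q.mean(0);n=np.linalg.svd(q-c,full_matrices=False)[2][2];n*=np.sign(n[0]); q=q[abs((q-c)@n)<.006]
    print('tablet',len(q),c.round(4),n.round(3),'lean',np.arcsin(n[2]).round(3),'yaw',np.arctan2(n[1],n[0]).round(3))
    print(q.min(0).round(3),q.max(0).round(3)); w=np.array([-n[1],n[0],0]);print('w',np.percentile(q@w,[.5,99.5]).round(3))
    o=(im[...,0]>im[...,2]*3)&(im[...,0]>im[...,1]*1.7)&(im[...,0]>60)&((P>np.array(lo)-[0,0,.02])&(P<np.array(hi)+[.1,0,0])).all(-1)
    o=P[o];print('orange',len(o),np.percentile(o,[2,50,98],0).round(3).tolist())
    return im
E
python3 - <<'E'
from tab import *
im=tab((.45,-.15,.05),(.75,.15,.5))
E
```

```text
tablet 278 [0.603  0.0222 0.2687] [ 0.998 -0.07  -0.   ] lean -0.0 yaw -0.071
[ 0.594 -0.082  0.229] [0.609 0.087 0.299]
w [-0.039  0.129]
orange 333 [[0.615, -0.016, 0.228], [0.647, -0.005, 0.252], [0.686, 0.003, 0.289]]
```

Emit:
apply_moves(commands=[[0,-0.1,0.25,0,-0.007],[0,-0.197,0.497,0,-0.007],[0,-0.197,0.497,0,-0.007],[0,-0.197,0.497,0,-0.007],[0,-0.197,0.497,0,-0.007],[0,-0.197,0.497,0,-0.007],[0,-0.197,0.497,0,-0.007],[0,-0.197,0.497,0,-0.007],[0,-0.197,0.497,0,-0.007],[0,-0.197,0.497,0,-0.007],[0,-0.1,0.25,0,0],[0,0,0,0,0]])

```text
clock: 11.92
position: [0.4728, 0.296, 0.3201]
ee_rot: [-2.34, -2.095, 0.002]
force: [0.8, 0.1, -4.9]
width: 0.15
gripper_force: 29.9
```

```bash
python3 - <<'E'
from tab import *
im=tab((.35,.15,.05),(.65,.45,.5))
im,d,p=grab("scene");P=pts(d,p)
b=(im[...,2]>im[...,0]*1.5+10)&((P>(.40,.15,.05))&(P<(.55,.45,.5))).all(-1)
q=P[b&(P[...,2]<.3)];print('bottom z',np.percentile(q[:,2],[.2,1,2,5]).round(4))
save('s5',im)
E
```

```text
tablet 1784 [0.4827 0.3179 0.2619] [ 0.994 -0.107  0.013] lean 0.013 yaw -0.108
[0.469 0.214 0.199] [0.493 0.382 0.341]
w [0.265 0.431]
orange 543 [[0.385, 0.18, 0.049], [0.514, 0.288, 0.242], [0.566, 0.3, 0.286]]
bottom z [0.1909 0.1923 0.1934 0.1971]
```

View pics/s5.png

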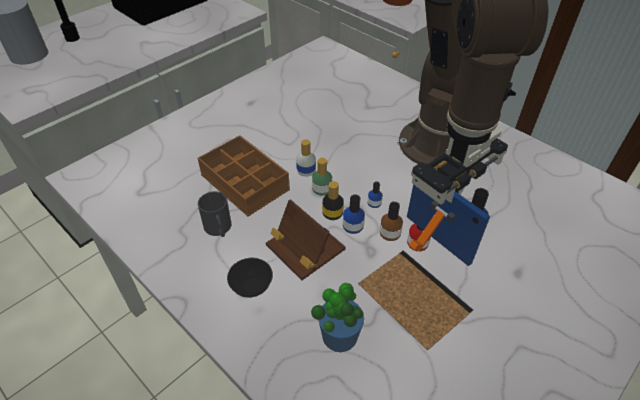

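The tablet hangs vertical over the mat at (447,222) with its yaw matching the mat's. Its bottom edge is 0.129 m under the TCP. Lowering now.

Emit:
apply_moves(commands=[[0,0,0,-0.4,0],[0,0,0,-0.6,0],[0,0,0,-0.6,0],[0,0,0,-0.6,0],[0,0,0,-0.4,0],[0,0,0,-0.25,0],[0,0,0,-0.1,0],[0,0,0,-0.05,0],[0,0,0,0,0],[0,0,0,0,0]])

```text
clock: 13.28
position: [0.4743, 0.2954, 0.1414]
ee_rot: [2.343, 2.092, 0.002]
force: [-0.9, 0.5, -5.0]
width: 0.151
gripper_force: 29.9
```

Emit:
apply_moves(commands=[[0,0,0,-0.04,0],[0,0,0,-0.03,0],[0,0,0,-0.03,0],[0,0,0,0,0],[0,0,0,0,0]])

```text
clock: 13.9
position: [0.4758, 0.2953, 0.1374]
ee_rot: [2.343, 2.09, 0.006]
force: [-2.0, -5.7, 19.1]
width: 0.149
gripper_force: 30.0
```

The bottom edge touches the mat. Next I'm loosening the grip into a cage and leaning the tablet back.

Emit:
apply_moves(commands=[[15,0,0,0.02,0],[20,0.03,-0.003,0,0],[20,0.05,-0.005,0,0],[25,0.08,-0.009,0,0],[28,0.08,-0.009,0,0],[30,0.08,-0.009,-0.01,0],[30,0.08,-0.009,-0.01,0],[30,0.08,-0.009,-0.02,0],[30,0.08,-0.009,-0.02,0],[30,0,0,0,0]], newtons=10)

```text
clock: 15.15
position: [0.508, 0.2913, 0.1322]
ee_rot: [2.344, 2.092, 0.0]
force: [1.6, 0.7, -0.0]
width: 0.298
gripper_force: 0.4
```

```bash
python3 - <<'E'
from tab import *
im=tab((.40,.15,.01),(.65,.45,.5))
E
```

```text
tablet 379 [0.5131 0.342  0.0984] [ 0.962 -0.104 -0.251] lean -0.254 yaw -0.108
[0.493 0.303 0.033] [0.532 0.381 0.154]
w [0.346 0.419]
orange 285 [[0.522, 0.278, 0.025], [0.543, 0.288, 0.049], [0.578, 0.297, 0.097]]
```

Emit:
apply_moves(commands=[[30,0.08,-0.009,-0.02,0],[30,0.08,-0.009,-0.02,0],[32,0.08,-0.009,0,0],[35,0.04,-0.004,0,0],[35,0,0,0,0]])

```text
clock: 15.82
position: [0.5245, 0.2895, 0.1299]
ee_rot: [-2.344, -2.092, 0.0]
force: [-0.4, -1.1, -0.1]
width: 0.349
gripper_force: 0.0
```

```bash
python3 - <<'E'
from tab import *
im=tab((.40,.15,.01),(.65,.45,.5))
E
```

```text
tablet 70 [0.531  0.3307 0.1306] [ 0.948 -0.054 -0.314] lean -0.319 yaw -0.057
[0.499 0.311 0.045] [0.54  0.379 0.151]
w [0.323 0.386]
orange 274 [[0.529, 0.277, 0.017], [0.547, 0.287, 0.043], [0.579, 0.296, 0.093]]
```

Emit:
apply_moves(commands=[[45,0,0,0,0],[60,0,0,0,0],[60,0,0,0.1,0],[60,0,0,0.2,0],[60,0,0,0.4,0],[60,0,0,0.8,0],[60,0,0,0.8,0],[60,-0.6,-0.6,0,0],[60,-0.6,-0.6,0,0],[60,0,0,0,0]])

```text
clock: 17.12
position: [0.4504, 0.215, 0.269]
ee_rot: [2.343, 2.089, -0.002]
force: [1.1, 0.6, 0.5]
width: 0.599
gripper_force: 0.0
```

```bash
python3 - <<'E'
from tab import *
print(observe()['joints'].round(2))
im=tab((.40,.15,.01),(.65,.45,.5))
im,d,p=grab("top"); save('t6',im)
E
```

```text
[-0.03  0.26 -0.65  1.77  0.17  1.17 -0.84]
tablet 28 [0.5297 0.2898 0.1464] [ 0.934 -0.1   -0.343] lean -0.35 yaw -0.107
[0.521 0.209 0.116] [0.537 0.378 0.15 ]
w [0.248 0.404]
orange 314 [[0.4, 0.19, 0.011], [0.544, 0.286, 0.046], [0.579, 0.296, 0.091]]
```

View pics/t6.png

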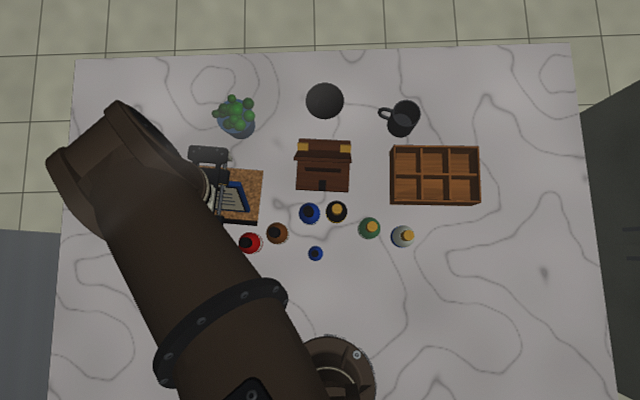

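The top view shows the tablet standing on the mat at (235,195), with its lean measured at 0.35. All the bottles are in their places. I'm taking red at (0.376, 0.198) first.

Emit:
apply_moves(commands=[[50,-0.6,-0.14,0,0],[50,-0.63,-0.14,-0.2,0],[50,0,0,-0.8,0],[50,0,0,-0.9,0],[50,0,0,-0.7,0],[50,0,0,-0.55,0],[50,0,0,0,0],[0,0,0,0,0],[0,0,0,0,0],[0,0,0,0,0]], newtons=15)

```text
clock: 18.48
position: [0.3792, 0.2009, 0.0798]
ee_rot: [2.343, 2.092, 0.003]
force: [-0.5, -0.2, 1.8]
width: 0.289
gripper_force: 15.0
```

Emit:
apply_moves(commands=[[0,0,0,0.8,0],[0,0,-0.2,0.95,0],[0,0,-0.6,0.9,0],[0,0.3,-0.8,0,0],[0,0.34,-0.85,0,0],[0,0.34,-0.85,0,0],[0,0.34,-0.85,0,0],[0,0.34,-0.85,0,0],[0,0.34,-0.85,0,0],[0,0.34,-0.85,0,0],[0,0.34,-0.85,0,0],[0,0.34,-0.85,0,0]])

```text
clock: 19.98
position: [0.56, -0.3038, 0.2363]
ee_rot: [2.343, 2.092, 0.0]
force: [1.1, 1.2, -2.3]
width: 0.293
gripper_force: 15.0
```

Emit:
apply_moves(commands=[[0,0.2,-0.7,0,0],[0,0.15,-0.6,0,0],[0,0,0,-0.5,0],[0,0,0,-0.8,0],[0,0,0,-0.7,0],[0,0,0,-0.3,0],[0,0,0,-0.12,0],[0,0,0,0,0],[0,0,0,0,0]])

```text
clock: 21.1
position: [0.5818, -0.3804, 0.0926]
ee_rot: [2.342, 2.091, 0.001]
force: [-0.0, 0.4, -2.2]
width: 0.29
gripper_force: 15.0
```

Emit:
apply_moves(commands=[[0,0,0,-0.08,0],[0,0,0,0,0],[40,0,0,0,0],[50,0,0,0,0],[50,0,0,0.4,0],[50,0,0,0.8,0],[50,0,0,0.9,0],[50,-0.4,0.85,0,0],[50,-0.4,0.85,0,0],[50,-0.4,0.85,0,0],[50,-0.4,0.85,0,0],[50,-0.3,0.85,0,0]])

```text
clock: 22.6
position: [0.4658, -0.1234, 0.2124]
ee_rot: [2.343, 2.092, 0.0]
force: [0.9, 0.5, 0.8]
width: 0.502
gripper_force: 0.0
```

```bash
cat > loc.py <<'E'
from h import *
def loc():
    for nm in('top','scene'):
        im,d,p=grab(nm);P=pts(d,p)
        m=(d>0)&(P[...,2]>.103)&(P[...,2]<.13)&(P[...,0]>.28)&(P[...,0]<.65)&(P[...,1]>-.45)&(P[...,1]<.22)
        k,l,s,c=cv2.connectedComponentsWithStats(m.astype(np.uint8))
        for i in range(1,k):
            q=P[l==i]
            if s[i,4]<20 or max(np.ptp(q[:,0]),np.ptp(q[:,1]))>.05: continue
            t=q[q[:,2]>np.percentile(q[:,2],99)-.005]
            x,y=c[i].astype(int)
            print(nm,c[i].round(),s[i,4],t.mean(0).round(3),np.median(im[l==i],0))
if __name__=='__main__': loc(); print(observe()['position'].round(3))
E
python3 loc.py
```

```text
top [473. 154.] 47 [ 0.581 -0.388  0.12 ] [23. 23. 23.]
top [239. 192.] 53 [0.505 0.21  0.127] [22. 33. 55.]
top [336. 208.] 93 [ 0.454 -0.036  0.114] [135. 103.  42.]
top [307. 210.] 86 [0.452 0.037 0.114] [24.5 24.  24. ]
top [273. 231.] 90 [0.4   0.124 0.114] [25. 24. 25.]
scene [306. 143.] 47 [ 0.382 -0.211  0.113] [144. 114.  49.]
scene [214. 147.] 87 [ 0.583 -0.382  0.121] [31. 30. 30.]
scene [322. 161.] 67 [ 0.408 -0.123  0.113] [148. 118.  51.]
scene [333. 186.] 77 [ 0.456 -0.037  0.113] [149. 119.  54.]
scene [355. 199.] 81 [0.452 0.037 0.114] [34. 34. 34.]
scene [394. 206.] 89 [0.401 0.125 0.114] [35. 35. 36.]
[ 0.465 -0.119  0.213]
```

Red stands on its cell floor with its top at 0.120. Green at (0.408, -0.123) goes next, into the cell at (0.584, -0.308).

Emit:
apply_moves(commands=[[50,-0.5,0.0,0,0],[50,-0.46,0,0,0],[50,0,0,-0.7,0],[50,0,0,-0.8,0],[50,0,0,-0.7,0],[50,0,0,0,0],[0,0,0,0,0],[0,0,0,0,0],[0,0,0,0,0]])

```text
clock: 23.82
position: [0.4098, -0.1252, 0.0811]
ee_rot: [2.342, 2.091, 0.001]
force: [-1.6, -0.8, 6.1]
width: 0.293
gripper_force: 15.0
```

Emit:
apply_moves(commands=[[0,0,0,0.6,0],[0,0,0,0.9,0],[0,0.3,-0.3,0.9,0],[0,0.65,-0.7,0,0],[0,0.65,-0.7,0,0],[0,0.65,-0.7,0,0],[0,0.65,-0.65,0,0],[0,0,0,0,0],[0,0,0,-0.7,0],[0,0,0,-0.8,0],[0,0,0,-0.55,0],[0,0,0,-0.1,0]])

```text
clock: 25.32
position: [0.5812, -0.3069, 0.0931]
ee_rot: [-2.34, -2.09, 0.003]
force: [-0.2, 0.2, -2.0]
width: 0.29
gripper_force: 15.0
```

Emit:
apply_moves(commands=[[0,0,0,-0.12,0],[0,0,0,0,0],[40,0,0,0,0],[50,0,0,0,0],[50,0,0,0.4,0],[50,0,0,0.8,0],[50,0,0,0.9,0],[50,-0.8,0.4,0,0],[50,-0.85,0.4,0,0],[50,-0.85,0.4,0,0],[50,-0.8,0.4,0,0],[50,0,0,0,0]])

```text
clock: 26.82
position: [0.3819, -0.2107, 0.2142]
ee_rot: [-2.343, -2.092, 0.003]
force: [2.4, -0.5, -0.2]
width: 0.5
gripper_force: 0.0
```

```bash
python3 loc.py
```

```text
top [441. 155.] 105 [ 0.584 -0.309  0.119] [126.  96.  38.]
top [470. 156.] 115 [ 0.58  -0.384  0.12 ] [22. 21. 21.]
top [239. 192.] 52 [0.505 0.208 0.127] [21.  32.  52.5]
top [336. 208.] 93 [ 0.454 -0.037  0.114] [132. 100.  42.]
top [307. 210.] 88 [0.451 0.036 0.114] [24. 23. 23.]
top [273. 231.] 90 [0.401 0.124 0.114] [25. 24. 24.]
top [407. 235.] 78 [ 0.384 -0.21   0.113] [133. 100.  39.]
scene [305. 143.] 67 [ 0.386 -0.212  0.114] [146. 117.  52.]
scene [214. 147.] 86 [ 0.584 -0.383  0.12 ] [30. 29. 30.]
scene [229. 160.] 89 [ 0.587 -0.308  0.119] [122.  96.  46.]
scene [333. 186.] 79 [ 0.456 -0.036  0.113] [146. 117.  53.]
scene [355. 199.] 85 [0.453 0.037 0.113] [35. 34. 35.]
scene [394. 206.] 86 [0.403 0.125 0.115] [35. 35. 36.]
[ 0.386 -0.212  0.215]
```

Green is seated. White is right below.

Emit:
apply_moves(commands=[[50,0.0,0,-0.7,0],[50,0,0,-0.8,0],[50,0,0,-0.72,0],[50,0,0,0,0],[0,0,0,0,0],[0,0,0,0,0],[0,0,0,0,0]])

```text
clock: 27.8
position: [0.3859, -0.2124, 0.0817]
ee_rot: [2.342, 2.091, 0.001]
force: [0.1, -0.4, 4.7]
width: 0.289
gripper_force: 15.0
```

Emit:
apply_moves(commands=[[0,0,0,0.6,0],[0,0,0,0.9,0],[0,0.2,-0.3,0.9,0],[0,0.5,-0.65,0,0],[0,0.5,-0.65,0,0],[0,0.5,-0.65,0,0],[0,0.35,-0.53,0,0],[0,0,0,0,0],[0,0,0,-0.7,0],[0,0,0,-0.8,0],[0,0,0,-0.55,0],[0,0,0,-0.1,0]])

```text
clock: 29.3
position: [0.5064, -0.3773, 0.0939]
ee_rot: [-2.34, -2.09, 0.001]
force: [-0.4, -0.3, -1.5]
width: 0.291
gripper_force: 15.0
```

Emit:
apply_moves(commands=[[0,0,0,-0.12,0],[0,0,0,0,0],[40,0,0,0,0],[50,0,0,0,0],[50,0,0,0.4,0],[50,0,0,0.8,0],[50,0,0,0.9,0],[50,-0.18,0.9,0,0],[50,-0.18,0.9,0,0],[50,-0.18,0.9,0,0],[50,-0.18,0.9,0,0],[50,-0.18,0.9,0,0]])

```text
clock: 30.8
position: [0.454, -0.1071, 0.2151]
ee_rot: [2.342, 2.091, 0.001]
force: [1.2, 0.7, 0.5]
width: 0.502
gripper_force: 0.0
```

Emit:
apply_moves(commands=[[50,0,0.6,0,0],[50,0,0.6,0,0],[50,0,0,0,0]])

```text
clock: 31.18
position: [0.4545, -0.0337, 0.2152]
ee_rot: [2.338, 2.098, 0.003]
force: [-0.3, -0.2, -0.4]
width: 0.503
gripper_force: 0.0
```

```bash
python3 loc.py
```

```text
top [441. 155.] 102 [ 0.584 -0.308  0.12 ] [126.   96.   38.5]
top [470. 155.] 113 [ 0.58  -0.383  0.12 ] [24. 23. 23.]
top [295. 157.] 20 [0.587 0.066 0.117] [47. 28. 18.]
top [471. 183.] 113 [ 0.509 -0.379  0.12 ] [129.  99.  40.]
top [239. 192.] 52 [0.504 0.21  0.127] [21.5 31.  51. ]
top [307. 210.] 84 [0.451 0.037 0.114] [20. 20. 20.]
top [273. 231.] 91 [0.4   0.124 0.113] [23. 22. 23.]
scene [234. 136.] 77 [ 0.51  -0.376  0.12 ] [126. 100.  48.]
scene [214. 147.] 88 [ 0.582 -0.382  0.12 ] [31. 30. 30.]
scene [229. 160.] 91 [ 0.586 -0.309  0.12 ] [124.  97.  47.]
scene [333. 186.] 79 [ 0.456 -0.036  0.113] [149. 119.  53.]
scene [355. 199.] 82 [0.452 0.037 0.114] [34.5 34.  34. ]
scene [394. 206.] 89 [0.4   0.125 0.113] [36. 35. 36.]
scene [393. 248.] 22 [0.519 0.211 0.127] [33.  41.  57.5]
[ 0.454 -0.037  0.215]
```

Emit:
apply_moves(commands=[[50,0.0,0,-0.7,0],[50,0,0,-0.8,0],[50,0,0,-0.75,0],[50,0,0,0,0],[0,0,0,0,0],[0,0,0,0,0],[0,0,0,0,0]])

```text
clock: 32.15
position: [0.455, -0.037, 0.0807]
ee_rot: [2.342, 2.091, 0.002]
force: [-1.4, -0.7, 8.4]
width: 0.289
gripper_force: 15.0
```

Emit:
apply_moves(commands=[[0,0,0,0.6,0],[0,0,0,0.9,0],[0,0.2,-0.3,0.9,0],[0,0.5,-0.75,0,0],[0,0.5,-0.75,0,0],[0,0.5,-0.75,0,0],[0,0.5,-0.73,0,0],[0,0,0,0,0],[0,0,0,-0.7,0],[0,0,0,-0.8,0],[0,0,0,-0.55,0],[0,0,0,-0.1,0]])

```text
clock: 33.65
position: [0.5842, -0.2325, 0.0925]
ee_rot: [-2.34, -2.09, 0.003]
force: [-0.6, 0.6, -2.8]
width: 0.288
gripper_force: 15.0
```

Emit:
apply_moves(commands=[[0,0,0,-0.12,0],[0,0,0,0,0],[40,0,0,0,0],[50,0,0,0,0],[50,0,0,0.4,0],[50,0,0,0.8,0],[50,0,0,0.9,0],[50,-0.45,0.9,0,0],[50,-0.45,0.9,0,0],[50,-0.45,0.9,0,0],[50,-0.45,0.9,0,0],[50,-0.45,0.9,0,0]])

```text
clock: 35.15
position: [0.4506, 0.0379, 0.214]
ee_rot: [2.342, 2.091, 0.002]
force: [0.3, 2.1, -0.0]
width: 0.499
gripper_force: 0.0
```

```bash
python3 loc.py
```

```text
top [413. 155.] 101 [ 0.586 -0.237  0.12 ] [127.  96.  39.]
top [441. 155.] 107 [ 0.584 -0.308  0.12 ] [127.  96.  40.]
top [470. 155.] 112 [ 0.58  -0.383  0.121] [24. 23. 23.]
top [471. 183.] 113 [ 0.509 -0.38   0.12 ] [130.  99.  41.]
top [239. 192.] 54 [0.505 0.209 0.127] [18.5 30.  51.5]
scene [234. 136.] 76 [ 0.51  -0.378  0.119] [127.5 102.5  49. ]
scene [214. 147.] 87 [ 0.582 -0.383  0.119] [31. 30. 30.]
scene [229. 160.] 87 [ 0.586 -0.309  0.119] [134. 104.  49.]
scene [245. 173.] 96 [ 0.588 -0.238  0.119] [123.  100.   48.5]
scene [355. 199.] 84 [0.452 0.037 0.114] [34.5 34.  35. ]
scene [394. 206.] 90 [0.401 0.126 0.114] [35. 35. 36.]
scene [393. 248.] 21 [0.519 0.212 0.126] [33. 41. 58.]
[0.449 0.042 0.214]
```

Emit:
apply_moves(commands=[[50,0.0,0,-0.7,0],[50,0,0,-0.8,0],[50,0,0,-0.73,0],[50,0,0,0,0],[0,0,0,0,0],[0,0,0,0,0],[0,0,0,0,0]])

```text
clock: 36.12
position: [0.4519, 0.0365, 0.0806]
ee_rot: [2.343, 2.091, 0.002]
force: [-1.1, 0.2, 6.4]
width: 0.291
gripper_force: 15.0
```

Emit:
apply_moves(commands=[[0,0,0,0.6,0],[0,0,0,0.9,0],[0,0.07,-0.5,0.9,0],[0,0.15,-0.87,0,0],[0,0.15,-0.87,0,0],[0,0.15,-0.87,0,0],[0,0.15,-0.87,0,0],[0,0.15,-0.87,0,0],[0,0.15,-0.84,0,0],[0,0,0,0,0]])

```text
clock: 37.38
position: [0.5082, -0.3104, 0.2229]
ee_rot: [2.35, 2.084, -0.003]
force: [-0.7, 1.8, -3.4]
width: 0.297
gripper_force: 15.0
```

Emit:
apply_moves(commands=[[0,0,0,0,0],[0,0,0,-0.7,0],[0,0,0,-0.8,0],[0,0,0,-0.55,0],[0,0,0,-0.1,0],[0,0,0,-0.12,0],[0,0,0,0,0],[40,0,0,0,0],[50,0,0,0,0],[50,0,0,0.5,0],[50,0,0,0.8,0],[50,0,0,0.9,0]])

```text
clock: 38.88
position: [0.5093, -0.3025, 0.2205]
ee_rot: [-2.339, -2.095, -0.001]
force: [0.8, -0.5, 0.4]
width: 0.498
gripper_force: 0.0
```

Emit:
apply_moves(commands=[[50,-0.225,0.89,0,0],[50,-0.225,0.89,0,0],[50,-0.225,0.89,0,0],[50,-0.225,0.89,0,0],[50,-0.225,0.89,0,0],[50,-0.225,0.89,0,0],[50,-0.225,0.89,0,0],[50,-0.225,0.89,0,0],[50,0,0,0,0],[50,0,0,0,0]])

```text
clock: 40.12
position: [0.4007, 0.1227, 0.2193]
ee_rot: [2.34, 2.095, -0.0]
force: [-0.6, -0.6, 0.1]
width: 0.498
gripper_force: 0.0
```

```bash
python3 loc.py
```

```text
top [413. 155.] 100 [ 0.587 -0.237  0.12 ] [123.  94.  38.]
top [441. 155.] 105 [ 0.584 -0.309  0.12 ] [122.  93.  37.]
top [470. 156.] 112 [ 0.581 -0.383  0.12 ] [23. 22. 22.]
top [443. 183.] 107 [ 0.51  -0.308  0.12 ] [21. 20. 20.]
top [471. 183.] 110 [ 0.51  -0.379  0.12 ] [125.5  95.5  39. ]
scene [234. 136.] 76 [ 0.511 -0.379  0.119] [122.   98.   47.5]
scene [214. 147.] 84 [ 0.583 -0.381  0.12 ] [31. 30. 30.]
scene [250. 147.] 78 [ 0.511 -0.308  0.119] [30.  29.5 30. ]
scene [229. 160.] 89 [ 0.586 -0.309  0.12 ] [123.  99.  46.]
scene [245. 173.] 94 [ 0.589 -0.237  0.119] [125.   99.5  49. ]
scene [394. 206.] 89 [0.402 0.124 0.114] [35. 34. 35.]
scene [393. 248.] 20 [0.519 0.211 0.128] [32.5 40.  56. ]
[0.401 0.122 0.219]
```

Emit:
apply_moves(commands=[[50,0.0,0.02,-0.7,0],[50,0,0,-0.8,0],[50,0,0,-0.8,0],[50,0,0,0,0],[0,0,0,0,0],[0,0,0,0,0],[0,0,0,0,0]])

```text
clock: 41.1
position: [0.4022, 0.1235, 0.0824]
ee_rot: [2.343, 2.091, 0.003]
force: [-1.3, 0.9, 7.7]
width: 0.291
gripper_force: 15.0
```

Emit:
apply_moves(commands=[[0,0,0,0.6,0],[0,0,0,0.9,0],[0,0.17,-0.5,0.9,0],[0,0.28,-0.87,0,0],[0,0.28,-0.87,0,0],[0,0.28,-0.87,0,0],[0,0.28,-0.87,0,0],[0,0.28,-0.87,0,0],[0,0.28,-0.87,0,0],[0,0.02,-0.2,0,0],[0,0,0,0,0]])

```text
clock: 42.48
position: [0.5131, -0.2321, 0.225]
ee_rot: [-2.345, -2.09, -0.0]
force: [-0.2, 1.3, -2.8]
width: 0.292
gripper_force: 15.0
```

Above the last cell. I'm lowering, releasing and retreating.

Emit:
apply_moves(commands=[[0,0,0,-0.7,0],[0,0,0,-0.8,0],[0,0,0,-0.55,0],[0,0,0,-0.1,0],[0,0,0,-0.12,0],[0,0,0,0,0],[40,0,0,0,0],[50,0,0,0,0],[50,0,0,0.5,0],[50,0,0,0.8,0],[50,0,0,0.9,0],[50,-0.8,-0.5,0,0]])

```text
clock: 43.98
position: [0.471, -0.26, 0.226]
ee_rot: [2.33, 2.094, 0.01]
force: [-0.6, -1.9, -1.2]
width: 0.498
gripper_force: 0.0
```

Emit:
apply_moves(commands=[[50,-0.8,-0.5,0.2,0],[50,-0.8,-0.5,0,0],[50,0,-0.5,0,0],[50,0,0,0,0],[50,0,0,0,0]])

```text
clock: 44.6
position: [0.37, -0.351, 0.2331]
ee_rot: [2.343, 2.093, 0.001]
force: [-0.1, 0.5, 0.4]
width: 0.497
gripper_force: 0.0
```

```bash
python3 loc.py; python3 - <<'E'
from tab import *
im=tab((.40,.15,.01),(.65,.45,.5))
save('s7',im); t=grab("top")[0]; save('t7',t)
E
```

```text
top [413. 155.] 101 [ 0.585 -0.238  0.12 ] [110.  83.  33.]
top [441. 155.] 105 [ 0.583 -0.308  0.119] [109.  83.  33.]
top [470. 155.] 109 [ 0.581 -0.383  0.12 ] [19. 18. 18.]
top [413. 183.] 104 [ 0.515 -0.232  0.119] [18. 17. 17.]
top [443. 184.] 110 [ 0.508 -0.308  0.12 ] [17. 16. 17.]
top [471. 183.] 113 [ 0.509 -0.38   0.12 ] [112.  85.  33.]
top [239. 192.] 51 [0.504 0.21  0.127] [18. 26. 45.]
scene [234. 136.] 78 [ 0.511 -0.378  0.12 ] [118.  94.  45.]
scene [214. 147.] 89 [ 0.584 -0.382  0.12 ] [29. 28. 28.]
scene [250. 147.] 84 [ 0.513 -0.307  0.12 ] [29. 28. 28.]
scene [229. 160.] 88 [ 0.586 -0.308  0.12 ] [118.   93.   45.5]
scene [267. 161.] 91 [ 0.516 -0.232  0.12 ] [30. 29. 29.]
scene [245. 173.] 94 [ 0.588 -0.238  0.119] [122.   96.5  48. ]
[ 0.37  -0.351  0.233]
tablet 12 [0.5335 0.3181 0.148 ] [ 0.779 -0.087 -0.621] lean -0.67 yaw -0.111
[0.522 0.212 0.144] [0.54  0.371 0.15 ]
w [0.213 0.335]
orange 274 [[0.53, 0.277, 0.019], [0.547, 0.287, 0.042], [0.579, 0.296, 0.092]]
```

View pics/s7.png

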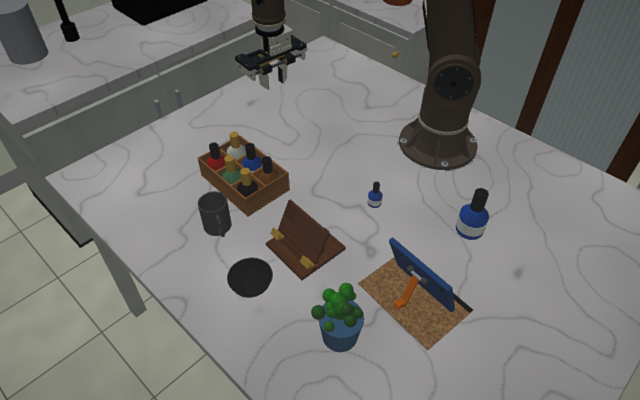

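View pics/t7.png

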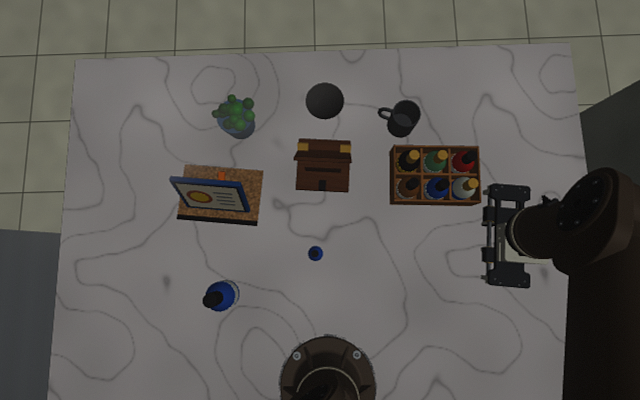

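Both views show six bottles in their cells, at (390–480, 147–205) in the top view. The bystanders are in place and the tablet stands at (208,193), top view. One check of its corners from the screen side before handing in.

```bash
python3 - <<'E'
from h import *
im,d,p=grab("top");P=pts(d,p)
m=((P>(.44,.15,.014))&(P<(.60,.45,.17))).all(-1)
q=P[m]
n0=None
for _ in range(6):
    c=q.mean(0);n=np.linalg.svd(q-c,full_matrices=False)[2][2];n*=-np.sign(n[0]);q=q[abs((q-c)@n)<.004]
yaw=np.arctan2(-n[1],-n[0]);print(len(q),c.round(3),'lean',np.arcsin(n[2]).round(3),'yaw',yaw.round(3))
w=np.array([n[1],-n[0],0]);w/=np.linalg.norm(w);up=np.cross(n,w);up*=np.sign(up[2])
a,b=q@w,q@up; r=np.percentile(a,[.5,99.5]);t=np.percentile(b,99.8);print('width',np.ptp(r),'height',t-b.min())
mat=np.array([.515,.291]);R=np.array([[np.cos(.11),-np.sin(.11)],[np.sin(.11),np.cos(.11)]])
for s in(a.mean()*0+np.mean(r)-.09,np.mean(r)+.09):
    X=n*(c@n)+w*s+up*(t-.15)-n*.007;print(X.round(3),'in mat',(R@(X[:2]-mat)).round(3))
E
```

```text
901 [0.512 0.288 0.123] lean 0.357 yaw -0.109
width 0.17795122433254684 height 0.1344026985161673
[0.468 0.204 0.01 ] in mat [-0.037 -0.092]
[0.487 0.383 0.01 ] in mat [-0.038  0.088]
```

Lean is 0.357. The corners sit at mat x -0.037 and y ±0.09, so the foot is near x +0.04, all well inside the mat. Handing in.

```bash
python3 -c "
from cell import arm;print(arm.sign_off())"
```

```text
the job is handed in; nothing more can be done
None
```

The job is handed in at about 45 s of the 210 s allowed, but the hand-in reported no verdict: by my measurements the tablet stands on its kickstand on the mat (lean 0.357 rad, screen to the stripe), all six bottles are upright in their own crate cells, and the bowl, mug and plant look undisturbed in the final pictures.

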